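# Put the clean spray-gun parts away in the parts tray

### The job

Put the clean spray-gun parts that lie loose on the left front part of the bench away in the parts tray: each of the two horned air caps upright in a round well of its own, each of the two air couplers lying flat in an oblong well of its own, all resting on the well floor. The same kinds of parts on the black drying mat are still wet: leave them where they are.

Things in the scene. Friction and masses are not known exactly. Their poses are not given: they have to be found in the camera images.
- cap_1: brass spray-gun air cap: a low round body 31 mm across and 17 mm tall with two small horns (each 8 x 5 mm, 21 mm apart centre to centre) on its top face, 25 mm tall over the horns; origin at the centre of the underside, z up, horns along its y axis either side of the centre. It lies directly on the bench: clean, to be put away; the bench top is at z = 0. The tray's rim is 10 mm above the bench, as are the tops of its inserts.
- cap_2: brass spray-gun air cap: a low round body 31 mm across and 17 mm tall with two small horns (each 8 x 5 mm, 21 mm apart centre to centre) on its top face, 25 mm tall over the horns; origin at the centre of the underside, z up, horns along its y axis either side of the centre. It lies directly on the bench: clean, to be put away; the bench top is at z = 0. The tray's rim is 10 mm above the bench, as are the tops of its inserts.
- coupler_1: brass air coupler plug lying on its side: a stepped barrel 66 mm long, 25 mm across and 25 mm tall; origin at the centre of the underside, x along its length, z up. It lies directly on the bench: clean, to be put away; the bench top is at z = 0. The tray's rim is 10 mm above the bench, as are the tops of its inserts.
- coupler_2: brass air coupler plug lying on its side: a stepped barrel 66 mm long, 25 mm across and 25 mm tall; origin at the centre of the underside, x along its length, z up. It lies directly on the bench: clean, to be put away; the bench top is at z = 0. The tray's rim is 10 mm above the bench, as are the tops of its inserts.
- wet_cap: brass spray-gun air cap: a low round body 31 mm across and 17 mm tall with two small horns (each 8 x 5 mm, 21 mm apart centre to centre) on its top face, 25 mm tall over the horns; origin at the centre of the underside, z up, horns along its y axis either side of the centre. It lies on the thin black rimmed drying mat (3 mm thick, 100 x 84 mm): still wet, not to be touched. (One more such coupler far back by the wall is out of reach and no part of the job.)
- wet_coupler: brass air coupler plug lying on its side: a stepped barrel 66 mm long, 25 mm across and 25 mm tall; origin at the centre of the underside, x along its length, z up. It lies on the thin black rimmed drying mat (3 mm thick, 100 x 84 mm): still wet, not to be touched. (One more such coupler far back by the wall is out of reach and no part of the job.)
- round_insert_1: grey insert block, 92 x 62 x 7 mm, fixed in the shallow aluminium parts tray; origin at the centre of its underside (3 mm above the bench), x along its 92 mm side, z up. In its middle is a round well 48 mm across, 5 mm deep (well floor 2 mm above the origin). One of two such; they sit in any of the tray's four places.
- round_insert_2: grey insert block, 92 x 62 x 7 mm, fixed in the shallow aluminium parts tray; origin at the centre of its underside (3 mm above the bench), x along its 92 mm side, z up. In its middle is a round well 48 mm across, 5 mm deep (well floor 2 mm above the origin). One of two such; they sit in any of the tray's four places.
- long_insert_1: grey insert block, 92 x 62 x 7 mm, fixed in the shallow aluminium parts tray; origin at the centre of its underside (3 mm above the bench), x along its 92 mm side, z up. In its middle is an oblong well 84 mm (along x) by 46 mm (along y), 5 mm deep (well floor 2 mm above the origin). One of two such; they sit in any of the tray's four places.
- long_insert_2: grey insert block, 92 x 62 x 7 mm, fixed in the shallow aluminium parts tray; origin at the centre of its underside (3 mm above the bench), x along its 92 mm side, z up. In its middle is an oblong well 84 mm (along x) by 46 mm (along y), 5 mm deep (well floor 2 mm above the origin). One of two such; they sit in any of the tray's four places.
Mind the look-alikes: they are no part of the job. Leave any yellow look-alike of the long_insert_2 alone.

How it is judged:
By the outcome, as a careful person would: the job done as asked, in the order asked, and still so for the second after the job is handed in, with the robot touching nothing.
It also fails if it takes over 80 s, if anything falls off the work surface, if the arm or the gripper's body presses on something with over 40 N, if the wrist force passes 120 N, or if a joint passes its speed limit or range.

### The arm

A 7-joint arm with a two-finger parallel gripper is mounted at the origin on a cart in front of the work surface, level with it; the furniture and walls round the work are solid. World frame = base frame: x ahead of the robot, y to its left, z up, the work surface at z = 0. Lengths are in m, angles in degrees, forces in N, time in s.
With the tool pointing down it reaches from about 0.35 to 0.9 m from the base axis. Payload 8.1 kg.
Tool frame: the origin (TCP) lies on the centre line of the jaws, within the pads' length; the fingertips stand robot.tip_extent ahead of it and the grasp point (between the pads) lies 5 mm behind it (robot.tip_extent is the distance from the TCP to the fingertips, in m); z points along the fingers, y is the direction in which the jaws open and shut (so a half turn about z gives the same grasp; the last joint's range is limited). The gripper opens to 85 mm and grips with 20 to 120 N. Pads are 22 mm wide; open, the fingers measure 114 mm over their backs; the gripper's body (76 mm by 85 mm) begins 54 mm behind the grasp point. The pads swing forward as they close: fully open they stand 13 mm farther back than shut.
Start: joints at [67.345, 24.895, 1.432, 90.138, -0.665, 64.973, -4.303], TCP at [0.18, -0.598, 0.245] pointing down, gripper open.
Joint ranges: [-149.89, 149.89], [-25.12, 119.58], [-72.63, 75.52], [4.76, 147.25], [-75.54, 255.54], [6.69, 114.76], [-157.13, 157.13]. Speed limits (degrees/s): [127.2, 127.2, 172.46, 172.46, 180, 180, 180].

### API

Orientations are given as [roll, pitch, yaw] about the fixed x, y, z axes, in that order (R = Rz(yaw) Ry(pitch) Rx(roll)).
In Python, from cell import sense, cams, robot gives the robot as it stands.
- The arm moves only by the tool step_arm, never from a script. Its argument "series" is a list of rows, each a list of 7 numbers: the closure, from 0 (fully open) to 1 (shut), then the shift along the tool's x, y, z normalised to -1 to 1, where 1 is 20 cm, then the turn, a rotation vector about the tool's x, y, z normalised to -1 to 1, where 1 is 60 degrees. A call has 1 to 8 rows; each row is the pose to reach, as a shift and turn from the pose commanded when the call began, along the tool's axes at that moment; what a row does not reach only later rows make up. A row lasts 1/10 s, in which the tool goes at most 50 mm and 8.59 degrees, less where a joint would pass 70% of its speed; a pose out of reach is approached as far as the arm can. A call with a number of a shift or a turn outside -1 to 1 is refused whole. A call with a gripper value outside its range is refused whole. The fingers move at their own pace and stop on an object; "squeeze" is the grip in N (left out, the last holds). Time passes only in rows, so rows that repeat a pose let the fingers close. It gives the time, the measured TCP pose, the force and the opening at its end, in the units of the state.
- sense(): the state, without advancing time (a new reading comes with each control period).
- cams.read_camera(name): name is "side" or "top"; returns (picture, depth): 420x560x3 uint8, red, green, blue; 420x560 float32, m along the optical axis (not along the pixel's ray), 0 where there is no reading.
- cams.camera_model(name): a dict with "camera_matrix" (3x3 intrinsics, pixels), "extrinsics" (4x4, takes a point from world to camera coordinates). Camera axes: x right, y down, z forward; pixel columns grow to the right and rows downward; lengths in m; the calibration is good to about 2 mm. A picture is of the moment at which its call begins. camera_model takes no time and is no camera call.
- robot.job_done(): hands the job in, once; it reports no verdict.
Trained networks look in the newest picture that a camera, given by its name, has taken for a name from the list of things; names that differ only in an ending like _2 or _b are one class to them, and where a whole thing is asked for, a point or a joint stands for the part that bears it (a point fixed in the world has none). Each returns a list of dicts, best first, with "p" (0 to 1); they miss things now and then, are a little off and sometimes report something else, mostly with a low value. They report only what shows in the picture. A call takes as long as a camera call. They do not tell look-alikes from the thing itself.
- cams.find_in(camera, thing): "at" ([column, row] in pixels, amid what is visible of it).
- cams.landmark_of(camera, thing): "at" ([column, row] in pixels: a listed point, or the origin of a listed thing).
The state is a dict: "time_s": time; "joints": joint angles; "joint_vel": joint speeds; "joint_efforts": joint torques, N m; "position": TCP position; "ee_rot": TCP orientation; "contact_force": force on the tool from outside, world axes, zero at the start; "ft_torque": the same for the moment, N m; "opening": finger opening in m.
Only numpy, scipy, OpenCV 4.12 (cv2) and the standard library are available. Lean on these libraries where they do the work, as an engineer would, in place of code of your own. Each camera call takes 0.05 s, during which the arm holds its last target. There are 200 camera calls.

## Working session

There is one attempt and no reset: what is moved stays moved. The work goes in short steps, Python scripts to look and compute and a tool call to move; the robot and the scene stay as the last step left them, time stands still between calls to the robot, and variables do not carry over. Pictures are saved under pics/ and viewed, about 12 in all and at most 16, crops included, and the job is handed in when it is done.

Besides the shell and the picture viewer there is one more tool, called after ">>>" as a command line: name --pt "numbers of a row" for each row, then --argument value for the rest. step_arm: Moves the arm, as the interface text tells. Its arguments: {"type":"object","properties":{"series":{"type":"array"},"squeeze":{"type":"number"}},"required":["series"]}

```bash
mkdir -p pics; ls; cat > h.py <<'E'
import numpy as np, cv2
from cell import sense, cams, robot
def shot(c,name=None):
    p,d=cams.read_camera(c)
    if name: cv2.imwrite('pics/'+name,p[:,:,::-1])
    return p,d
def world(c,u,v,z=None,d=None):
    m=cams.camera_model(c);K=np.array(m['camera_matrix']);E=np.array(m['extrinsics'])
    r=np.linalg.inv(K)@[u,v,1];R=E[:3,:3];o=-R.T@E[:3,3];w=R.T@r
    s=d if d is not None else (z-o[2])/w[2]
    return o+s*w
def pix(c,P):
    m=cams.camera_model(c);q=np.array(m['extrinsics'])[:3]@[*P,1];q=np.array(m['camera_matrix'])@q
    return q[:2]/q[2]
E
python3 - <<'E'
from h import *
print(sense(),robot.tip_extent)
for c in('top','side'):
    p,d=shot(c,c+'0.png')
    np.save(c+'0d.npy',d)
    for t in('cap_1','coupler_1','round_insert_1','long_insert_1'):
        for r in cams.landmark_of(c,t):
            u,v=r['at'];print(c,t,np.round(r['at']),round(r['p'],2),np.round(world(c,u,v,0.005 if 'ins' in t else 0),3))
E
```

```text
pics
{'time_s': 0.0, 'joints': array([67.34411999, 24.93700395,  1.43076798, 90.18998061, -0.66638492,
       64.9732738 , -4.30127251]), 'joint_vel': array([ 0.17863647, -0.08188492,  0.07146795, -0.09337254, -0.04128434,
       -0.01429639,  0.02636594]), 'joint_efforts': array([-2.59098406e-04, -6.70471215e+01,  1.02494840e+00, -3.16226077e+01,
        1.54932548e-02,  1.24425834e-02, -3.71081239e-05]), 'position': array([ 0.18022286, -0.59793759,  0.24451401]), 'ee_rot': array([-1.79908306e+02,  6.72426629e-03,  1.67742978e+01]), 'contact_force': array([-0.33250486, -0.18963874,  0.39912563]), 'ft_torque': array([ 0.05793617, -0.0237971 , -0.01215509]), 'opening': 0.08531883883166816} 0.014
top cap_1 [156. 220.] 0.53 [0.461 0.093 0.   ]
top cap_1 [212. 237.] 0.41 [ 0.428 -0.085  0.   ]
top coupler_1 [162. 184.] 0.7 [0.58  0.094 0.   ]
top coupler_1 [193. 208.] 0.45 [ 0.514 -0.014  0.   ]
top round_insert_1 [294. 240.] 0.94 [ 0.444 -0.338  0.005]
top round_insert_1 [283. 202.] 0.84 [ 0.561 -0.291  0.005]
top long_insert_1 [274. 230.] 0.77 [ 0.47  -0.271  0.005]
top long_insert_1 [407. 239.] 0.67 [ 0.486 -0.683  0.005]
top long_insert_1 [301. 209.] 0.58 [ 0.545 -0.35   0.005]
side cap_1 [289. 281.] 0.64 [ 0.424 -0.078  0.   ]
side cap_1 [236. 341.] 0.53 [0.467 0.087 0.   ]
side coupler_1 [235. 296.] 0.91 [ 0.508 -0.01   0.   ]
side coupler_1 [170. 326.] 0.73 [0.585 0.087 0.   ]
side round_insert_1 [310. 212.] 0.63 [ 0.441 -0.343  0.005]
side round_insert_1 [258. 218.] 0.61 [ 0.557 -0.28   0.005]
side long_insert_1 [275. 206.] 0.89 [ 0.534 -0.351  0.005]
side long_insert_1 [294. 226.] 0.83 [ 0.464 -0.268  0.005]
side long_insert_1 [320. 162.] 0.73 [ 0.48  -0.665  0.005]
```

View pics/top0.png

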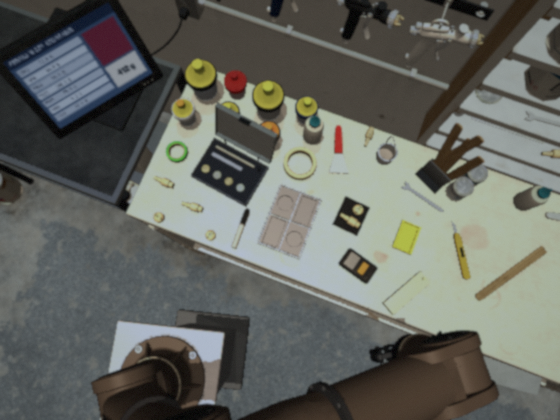

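View pics/side0.png

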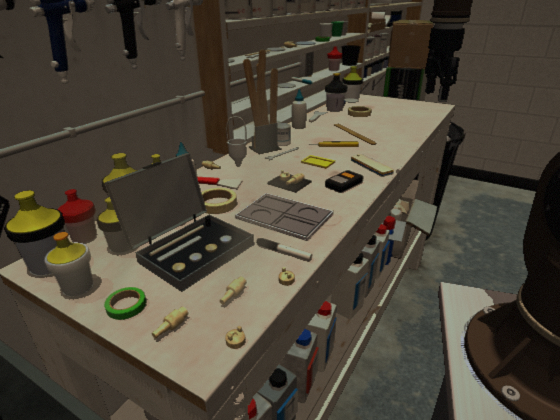

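Top view candidates:
- Loose caps at (157,217) and (210,235), loose couplers at (163,182) and (193,207). These are the clean parts, near the left front.
- Wet pair on the black mat at (350,215), the back-wall coupler at (369,136), and the yellow insert look-alike at (406,237). All of these stay put.
- Tray at (290,220).

Next I'll measure by point cloud, with one close crop to check.

```bash
cat > m.py <<'E'
from h import *
def cloud(c,d):
    m=cams.camera_model(c);K=np.array(m['camera_matrix']);E=np.array(m['extrinsics'])
    v,u=np.mgrid[:420,:560];P=np.stack([(u-K[0,2])/K[0,0]*d,(v-K[1,2])/K[1,1]*d,d],-1)
    return (P-E[:3,3])@E[:3,:3]
def part(P,xy,zmin=.006,r=.05):
    s=(np.hypot(P[...,0]-xy[0],P[...,1]-xy[1])<r)&(P[...,2]>zmin)&(P[...,2]<.04)
    return P[s]
E
python3 - <<'E'
from m import *
for c in('top','side'):
    P=cloud(c,np.load(c+'0d.npy'))
    for n,xy in dict(capA=(.464,.09),capB=(.426,-.082),couA=(.583,.09),couB=(.511,-.012)).items():
        q=part(P,xy);
        if len(q)<4: print(c,n,len(q));continue
        (cx,cy),wh,a=cv2.minAreaRect((q[:,:2]*1000).astype(np.float32))
        w,V=np.linalg.eigh(np.cov(q[:,:2].T));ax=V[:,1]
        print(c,n,len(q),'rect',np.round([cx,cy,*wh,a],1),'mean',np.round(q.mean(0)*1000),'zmax',q[:,2].max().round(3),'axis',np.degrees(np.arctan2(ax[1],ax[0])).round(1))
    bench=P[(abs(P[...,0]-.5)<.1)&(abs(P[...,1]-.04)<.02)];print('bench z',np.median(bench[:,2]) )
    s=(abs(P[...,0]-.5)<.15)&(abs(P[...,1]+.31)<.13)&(P[...,2]>.007)&(P[...,2]<.02)
    q=P[s];print('tray',len(q),cv2.minAreaRect((q[:,:2]*1000).astype(np.float32)))
t=cv2.imread('pics/top0.png');s=cv2.imread('pics/side0.png')
a=cv2.resize(t[160:265,130:330],(800,420),interpolation=2)
b=cv2.resize(s[190:360,140:345],(0,0),fx=2.6,fy=2.6,interpolation=2)
cv2.imwrite('pics/c1.png',a);cv2.imwrite('pics/c2.png',b)
E
```

```text
top capA 85 rect [474.2  93.   83.5  28.8  72.8] mean [471.  85.  15.] zmax 0.03 axis 80.2
top capB 94 rect [429.6 -82.6  69.2  73.9   7.8] mean [434. -81.  14.] zmax 0.026 axis 68.1
top couA 128 rect [584.4  80.   78.9  65.9  29.5] mean [582.  84.  19.] zmax 0.028 axis 68.4
top couB 135 rect [523.4 -14.5  80.2  51.2  49.7] mean [514. -17.  19.] zmax 0.032 axis 75.7
bench z -0.0009270753212728145
tray 1693 ((507.832275390625, -309.8001708984375), (259.9511413574219, 283.7845153808594), 89.91197204589844)
side capA 289 rect [466.8  89.3  28.3  29.2  21.1] mean [465.  91.  14.] zmax 0.025 axis 70.0
side capB 180 rect [429.1 -77.1  29.1  28.4  72.2] mean [429. -75.  14.] zmax 0.025 axis 142.4
side couA 457 rect [578.8  90.8  66.9  22.2  76.1] mean [577.  91.  17.] zmax 0.025 axis 68.2
side couB 338 rect [511.7 -11.3  68.8  24.3  66.6] mean [509.  -9.  17.] zmax 0.025 axis 74.2
bench z -0.001359420853129016
tray 1733 ((531.3123168945312, -274.30572509765625), (239.0443115234375, 240.6761016845703), 75.33744812011719)
```

View pics/c1.png

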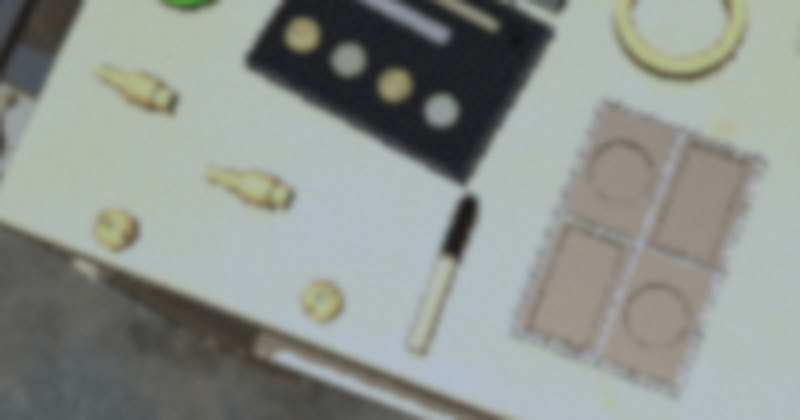

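View pics/c2.png

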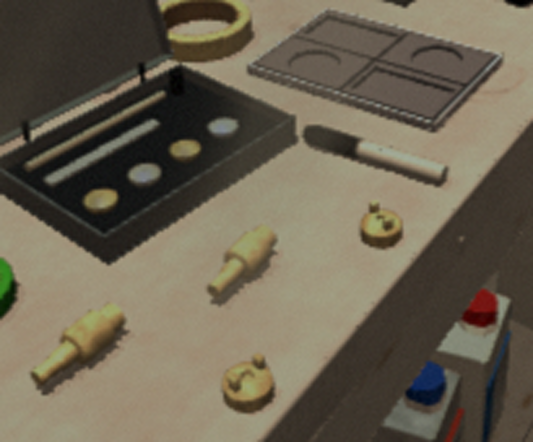

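The crop confirms it. Caps are at crop (115,230) and (322,300), couplers at (135,88) and (250,188), all directly on the bench. The tray has round wells at (622,172) and (658,315), and oblong wells at (708,205) and (575,275). Now the tray pose and the first move.

```bash
cat >> m.py <<'E'
def go(x,y,z,yaw):
    s=sense();p=s['position'];r,pt,w=s['ee_rot']
    from scipy.spatial.transform import Rotation as R
    A=R.from_euler('xyz',s['ee_rot'],degrees=True);B=R.from_euler('xyz',[180,0,yaw],degrees=True)
    d=A.inv().apply(np.array([x,y,z])-p)/.2;t=np.degrees((A.inv()*B).as_rotvec())/60
    print('t',round(s['time_s'],2),'row',np.round(d,3),np.round(t,3),'rows needed',np.linalg.norm(d)*4,np.linalg.norm(t)*60/8.59)
E
python3 - <<'E'
from m import *
T=[np.array(q)/4+[130,160] for q in((605,100),(762,160),(680,395),(515,330))]
S=[np.array(q)/2.6+[140,190] for q in((330,10),(502,60),(435,127),(250,68))]
for c,Q in(('top',T),('side',S)):
    W=np.array([world(c,*q,.01)[:2] for q in Q]);print(c,np.round(W,3),W.mean(0).round(3))
    for i in range(4):
        e=W[(i+1)%4]-W[i];print(np.linalg.norm(e).round(3),np.degrees(np.arctan2(e[1],e[0])).round(1))
print('t',sense()['time_s'])
go(.579,.091,.15,72)
E
```

```text
top [[ 0.614 -0.28 ]
 [ 0.579 -0.407]
 [ 0.39  -0.361]
 [ 0.425 -0.231]] [ 0.502 -0.32 ]
0.132 -105.4
0.195 166.4
0.135 74.6
0.195 -14.6
side [[ 0.571 -0.399]
 [ 0.384 -0.343]
 [ 0.419 -0.215]
 [ 0.607 -0.266]] [ 0.495 -0.305]
0.196 163.3
0.133 74.5
0.194 -15.2
0.138 -104.9
t 0.5
t 0.5 row [ 2.903 -2.725  0.477] [ 0.    0.   -0.92] rows needed 16.040878638584505 6.429184460327028
```

>>> step_arm --pt "0 0.968 -0.908 0.1 0 0 0" --pt "0 0.968 -0.908 0.1 0 0 0" --pt "0 0.968 -0.908 0.1 0 0 0" --pt "0 0.968 -0.908 0.1 0 0 0" --pt "0 0.968 -0.908 0.1 0 0 0" --pt "0 0.968 -0.908 0.1 0 0 0" --squeeze 40

```text
time_s: 1.1
position: [0.316, -0.3638, 0.2253]
ee_rot: [-179.9, -0.1, 17.1]
contact_force: [-0.4, -0.3, 0.9]
opening: 0.0855
```

>>> step_arm --pt "0 0.968 -0.908 0.1 0 0 0" --pt "0 0.968 -0.908 0.1 0 0 0" --pt "0 0.968 -0.908 0.1 0 0 0" --pt "0 0.968 -0.908 0.1 0 0 0" --pt "0 0.968 -0.908 0.1 0 0 0" --pt "0 0.968 -0.908 0.1 0 0 0"

```text
time_s: 1.7
position: [0.4486, -0.1337, 0.2055]
ee_rot: [-179.9, -0.1, 17.1]
contact_force: [0.1, -0.6, 1.1]
opening: 0.0852
```

>>> step_arm --pt "0 0.968 -0.908 0.2 0 0 -0.9" --pt "0 0.968 -0.908 0.2 0 0 -0.9" --pt "0 0.968 -0.908 0.2 0 0 -0.9" --pt "0 0.968 -0.908 0.2 0 0 -0.9" --pt "0 0.968 -0.908 0.2 0 0 -0.9" --pt "0 0.968 -0.908 0.2 0 0 -0.9" --pt "0 0.968 -0.908 0.2 0 0 -0.9" --pt "0 0.968 -0.908 0.2 0 0 -0.9"

```text
time_s: 2.5
position: [0.5793, 0.0915, 0.1649]
ee_rot: [-180.0, -0.0, 70.9]
contact_force: [-0.7, -0.0, 0.4]
opening: 0.0853
```

```bash
python3 - <<'E'
from m import *
p,d=shot('side','s1.png');P=cloud('side',d)
p2,d2=shot('top');P2=cloud('top',d2)
for n,Q in(('side',P),('top',P2)):
    for zm in(.005,.0065):
        m=((Q[...,2]>zm)&(Q[...,2]<.016)&(abs(Q[...,0]-.5)<.15)&(abs(Q[...,1]+.31)<.13)).astype(np.uint8)
        m=cv2.morphologyEx(m,cv2.MORPH_OPEN,np.ones((3,3)));k,l,st,_=cv2.connectedComponentsWithStats(m)
        b=1+np.argmax(st[1:,4]);q=Q[l==b];print(n,len(q),cv2.minAreaRect((q[:,:2]*1000).astype(np.float32)))
for n,xy in dict(couA=(.58,.09),couB=(.511,-.012)).items():
    q=part(P,xy,.014);(c,wh,a)=cv2.minAreaRect((q[:,:2]*1000).astype(np.float32));print(n,np.round([*c,*wh,a],1))
    for s in(-1,1):
        pass
print(sense()['position'],sense()['ee_rot'],sense()['contact_force'])
go(.579,.091,.1,72)
cv2.imwrite('pics/s1c.png',cv2.resize(p[180:380,60:360,::-1],(750,500)))
E
```

```text
side 1504 ((499.408935546875, -316.5705261230469), (144.79518127441406, 202.49114990234375), 75.10637664794922)
side 450 ((454.8912048339844, -335.20574951171875), (84.04846954345703, 112.29767608642578), 74.09558868408203)
top 200 ((420.02874755859375, -331.8564758300781), (51.183197021484375, 90.77762603759766), 19.43289566040039)
top 121 ((477.6900939941406, -339.85577392578125), (59.07132339477539, 30.039819717407227), 87.3836898803711)
couA [579.3  91.1  67.   21.3  74.3]
couB [512.4 -10.3  67.9  23.6  72.5]
[0.5792004  0.09018739 0.16524582] [-1.79997541e+02  2.45677498e-02  7.06308894e+01] [-0.10425068  0.31312471 -0.11619747]
t 2.6 row [ 0.004 -0.002  0.326] [-0.     0.    -0.023] rows needed 1.305023841478031 0.15941021280358994
```

View pics/s1c.png

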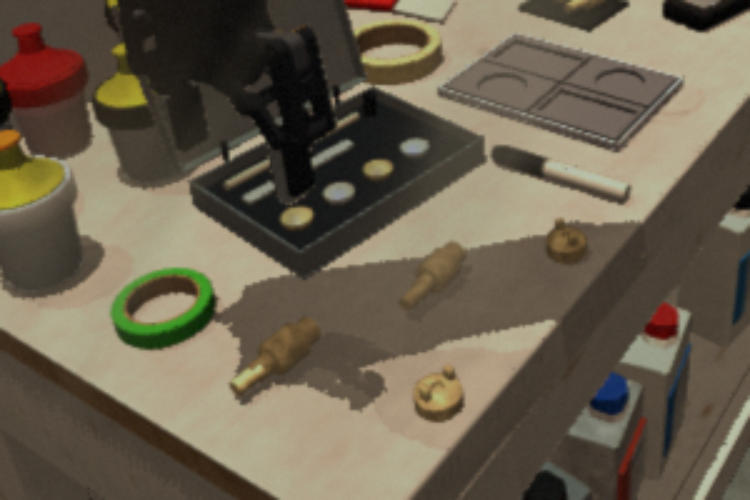

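The gripper (crop (300,120), shadow below) hovers over coupler_1 at crop (285,350). Descend and grip slightly toward its thick end.

>>> step_arm --pt "0 -0.025 0 0.25 0 0 -0.04" --pt "0 -0.025 0 0.45 0 0 -0.04" --pt "0 -0.025 0 0.6 0 0 -0.04" --pt "0 -0.025 0 0.68 0 0 -0.04" --pt "0 -0.025 0 0.715 0 0 -0.04" --pt "0 -0.025 0 0.715 0 0 -0.04"

```text
time_s: 3.2
position: [0.5773, 0.0854, 0.022]
ee_rot: [-180.0, 0.0, 73.1]
contact_force: [-0.9, 0.4, -0.0]
opening: 0.0853
```

>>> step_arm --pt "1 0 0 0 0 0 0" --pt "1 0 0 0 0 0 0" --pt "1 0 0 0 0 0 0" --pt "1 0 0 0 0 0 0" --pt "1 0 0 0 0 0 0" --pt "1 0 0 0 0 0 0" --pt "1 0 0 0 0 0 0" --pt "1 0 0 0 0 0 0"

```text
time_s: 4.0
position: [0.5782, 0.0861, 0.0231]
ee_rot: [179.9, -0.0, 73.2]
contact_force: [-0.7, -0.9, 6.1]
opening: 0.024
```

>>> step_arm --pt "1 0 0 -0.15 0 0 0" --pt "1 0 0 -0.4 0 0 0" --pt "1 0 0 -0.6 0 0 0" --pt "1 0 0 -0.6 0 0 0"

```text
time_s: 4.4
position: [0.5808, 0.0874, 0.1481]
ee_rot: [179.5, -0.3, 73.2]
contact_force: [0.4, 0.7, -0.5]
opening: 0.024
```

```bash
python3 - <<'E'
from m import *
s=sense();print(s['position'],s['ee_rot'],s['opening'],s['contact_force'])
p,d=shot('side','s2.png')
go(.5375,-.3547,.15,-15)
u,v=pix('side',s['position']).astype(int);print(u,v)
a=cv2.resize(p[v-50:v+60,u-70:u+70,::-1],(560,440),interpolation=2)
cv2.imwrite('pics/s2c.png',a)
E
```

```text
[0.58075043 0.08737948 0.14810261] [179.52802833  -0.25906193  73.17194378] 0.024018529613741586 [ 0.43733177  0.65241873 -0.51236234]
t 4.45 row [-2.173  0.439 -0.027] [ 0.002 -0.006  1.469] rows needed 8.866504141134161 10.26283285884198
157 253
```

View pics/s2c.png

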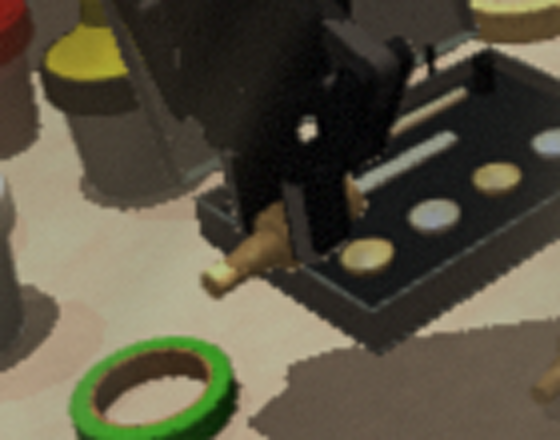

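Coupler_1 is held level, at about crop (270,240). Now I'll check the tray fit with an overlay before placing.

```bash
cat > tray.py <<'E'
from m import *
C=np.array([.500,-.313]);Y=np.radians(-15)
ux=np.array([np.cos(Y),np.sin(Y)]);uy=np.array([-ux[1],ux[0]])
def overlay(c,img,C=C):
    f=6;b=cv2.resize(img,None,fx=f,fy=f,interpolation=2)
    def poly(L,z,col):
        q=np.array([(pix(c,[*(C+a*ux+b_*uy),z])+.5)*f for a,b_ in L]).astype(np.int32);cv2.polylines(b,[q],True,col,1)
    poly([(-.097,-.066),(.097,-.066),(.097,.066),(-.097,.066)],.01,(0,255,0))
    for i,j,k in((-1,-1,0),(1,1,0),(-1,1,1),(1,-1,1)):
        o=np.array([i*.0475,j*.0325])
        L=[(o[0]+.024*np.cos(t),o[1]+.024*np.sin(t)) for t in np.linspace(0,6.28,40)] if k==0 else [(o[0]+a*.042,o[1]+e*.023) for a,e in((1,1),(1,-1),(-1,-1),(-1,1))]
        poly(L,.01,(0,0,255))
    q=np.array([(pix(c,[*C,.01])+.5)*f]).astype(int)[0]
    return b[q[1]-200:q[1]+200,q[0]-330:q[0]+330]
E
python3 - <<'E'
from tray import *
s=cv2.imread('pics/side0.png');t=cv2.imread('pics/top0.png')
a=overlay('side',s);b=overlay('top',t)
cv2.imwrite('pics/ov.png',cv2.resize(np.vstack([a,b]),(660,800)))
cv2.imwrite('pics/ov.png',np.hstack([a[:,130:530],b[:,130:530]]))
E
```

```text
(no output)
```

View pics/ov.png

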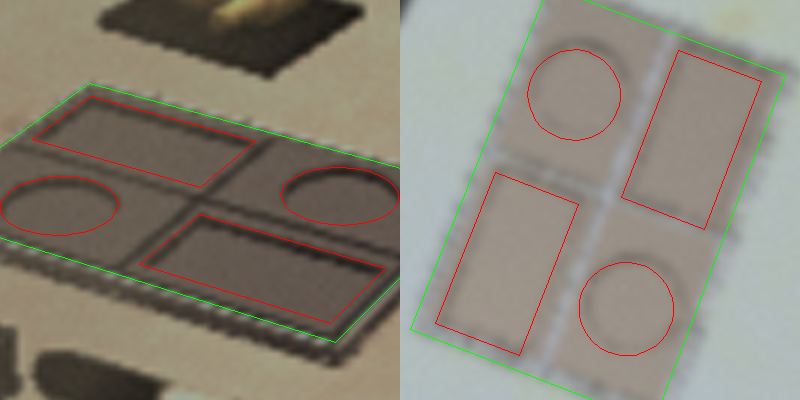

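Overlay (side half): predicted cross centre (200,200), actual (197,203), so within 1–2 mm. In the top half the cross is at (610,195), about 4 mm off in −y. I'll use centre (0.5005,−0.315).

>>> step_arm --pt "1 -0.2 0 -0.1 0 0 0.1" --pt "1 -0.45 -0.01 -0.1 0 0 0.24" --pt "1 -0.7 -0.01 -0.1 0 0 0.38" --pt "1 -0.9 -0.01 -0.1 0 0 0.52" --pt "1 -0.99 -0.01 -0.1 0 0 0.66" --pt "1 -0.99 -0.01 -0.1 0 0 0.8" --pt "1 -0.99 -0.01 -0.1 0 0 0.8"

```text
time_s: 5.15
position: [0.5173, -0.1036, 0.1612]
ee_rot: [-180.0, 0.1, 24.9]
contact_force: [0.3, 0.9, -1.5]
opening: 0.0241
```

```bash
python3 -c "
from m import *
go(.533,-.357,.10,-15)"
```

```text
t 5.15 row [-0.463  1.182  0.306] [0.    0.002 0.666] rows needed 5.222129571096913 4.6500152558844015
```

>>> step_arm --pt "1 -0.08 0.2 0.02 0 0 0.1" --pt "1 -0.17 0.42 0.04 0 0 0.25" --pt "1 -0.25 0.65 0.08 0 0 0.39" --pt "1 -0.34 0.86 0.1 0 0 0.53" --pt "1 -0.385 0.985 0.1 0 0 0.666" --pt "1 -0.385 0.985 0.1 0 0 0.666" --pt "1 -0.385 0.985 0.1 0 0 0.666"

```text
time_s: 5.85
position: [0.5323, -0.3132, 0.1412]
ee_rot: [-180.0, 0.1, -14.5]
contact_force: [0.2, 1.0, 0.1]
opening: 0.0239
```

```bash
python3 -c "
from m import *
go(.533,-.357,.028,-15)"
```

```text
t 5.85 row [0.059 0.212 0.566] [-0.001  0.002  0.008] rows needed 2.4272441942987864 0.05777160156073416
```

>>> step_arm --pt "1 0.059 0.21 0.05 0 0 0" --pt "1 0.059 0.21 0.25 0 0 0" --pt "1 0.059 0.21 0.4 0 0 0" --pt "1 0.059 0.21 0.5 0 0 0" --pt "1 0.059 0.21 0.55 0 0 0" --pt "1 0.059 0.21 0.565 0 0 0" --pt "1 0.059 0.21 0.565 0 0 0"

```text
time_s: 6.55
position: [0.5338, -0.3567, 0.0297]
ee_rot: [-180.0, -0.0, -14.7]
contact_force: [0.3, 0.5, -0.4]
opening: 0.0238
```

```bash
python3 - <<'E'
from tray import *
s=sense();print(s['position'],s['contact_force'])
p,d=shot('side','s3.png');
cv2.imwrite('pics/ov2.png',overlay('side',p[:,:,::-1],np.array([.5005,-.315])))
E
```

```text
[ 0.53375736 -0.35670598  0.02969126] [ 0.34578882  0.45901492 -0.44508736]
```

View pics/ov2.png

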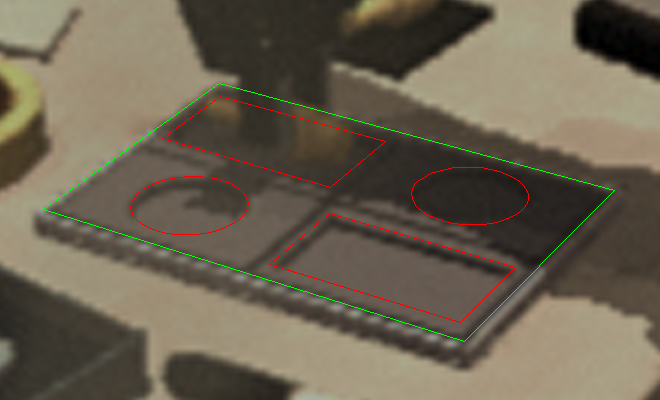

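The coupler sits within the far oblong well outline (ends at about (215,110) and (345,150)). Lower the last 1.5 mm and release part way.

>>> step_arm --pt "1 0 0 0.004 0 0 0" --pt "1 0 0 0.008 0 0 0" --pt "0.6 0 0 0.008 0 0 0" --pt "0.5 0 0 0.008 0 0 0" --pt "0.5 0 0 0.008 0 0 0" --pt "0.5 0 0 -0.15 0 0 0" --pt "0.5 0 0 -0.35 0 0 0" --pt "0.5 0 0 -0.5 0 0 0"

```text
time_s: 7.4
position: [0.5335, -0.3577, 0.1314]
ee_rot: [180.0, -0.1, -14.8]
contact_force: [0.8, -0.9, -0.0]
opening: 0.0426
```

```bash
python3 - <<'E'
from m import *
go(.510,-.016,.12,72.5)
E
```

```text
t 7.4 row [-0.55  -1.622  0.056] [ 1.000e-03 -1.000e-03 -1.455e+00] rows needed 6.854917171822577 10.161671410841121
```

>>> step_arm --pt "0 -0.08 -0.24 -0.05 0 0 -0.1" --pt "0 -0.16 -0.48 -0.05 0 0 -0.24" --pt "0 -0.24 -0.7 -0.05 0 0 -0.38" --pt "0 -0.3 -0.88 -0.05 0 0 -0.52" --pt "0 -0.33 -0.98 -0.05 0 0 -0.66" --pt "0 -0.33 -0.98 -0.05 0 0 -0.8" --pt "0 -0.33 -0.98 -0.05 0 0 -0.94" --pt "0 -0.33 -0.98 -0.05 0 0 -0.94"

```text
time_s: 8.2
position: [0.5194, -0.1512, 0.1394]
ee_rot: [180.0, -0.0, 41.7]
contact_force: [0.4, -0.2, -0.3]
opening: 0.0852
```

```bash
python3 - <<'E'
from m import *
go(.5105,-.0153,.1,72.5)
E
```

```text
t 8.2 row [ 0.419 -0.536  0.197] [ 0.    -0.    -0.513] rows needed 2.835082318076762 3.5798560021015335
```

>>> step_arm --pt "0 0.13 -0.17 0.05 0 0 -0.12" --pt "0 0.26 -0.34 0.1 0 0 -0.26" --pt "0 0.38 -0.48 0.15 0 0 -0.4" --pt "0 0.419 -0.536 0.197 0 0 -0.513" --pt "0 0.419 -0.536 0.197 0 0 -0.513" --pt "0 0.419 -0.536 0.197 0 0 -0.513"

```text
time_s: 8.8
position: [0.5109, -0.0162, 0.0999]
ee_rot: [-180.0, 0.0, 72.0]
contact_force: [0.4, -0.3, -0.0]
opening: 0.0853
```

```bash
python3 - <<'E'
from m import *
go(.5105,-.0153,.022,72.5)
E
```

```text
t 8.8 row [ 0.004 -0.003  0.39 ] [-0.     0.001 -0.008] rows needed 1.558232949416717 0.053371184480370905
```

>>> step_arm --pt "0 0 0 0.15 0 0 0" --pt "0 0 0 0.3 0 0 0" --pt "0 0 0 0.37 0 0 0" --pt "0 0 0 0.39 0 0 0" --pt "0 0 0 0.39 0 0 0"

```text
time_s: 9.3
position: [0.5111, -0.016, 0.0221]
ee_rot: [180.0, 0.0, 72.3]
contact_force: [-0.2, 0.2, -0.8]
opening: 0.0853
```

>>> step_arm --pt "1 0 0 0 0 0 0" --pt "1 0 0 0 0 0 0" --pt "1 0 0 0 0 0 0" --pt "1 0 0 0 0 0 0" --pt "1 0 0 0 0 0 0" --pt "1 0 0 0 0 0 0" --pt "1 0 0 0 0 0 0" --pt "1 0 0 0 0 0 0"

```text
time_s: 10.1
position: [0.5113, -0.0154, 0.0226]
ee_rot: [179.9, 0.0, 72.4]
contact_force: [-1.1, -0.8, 7.2]
opening: 0.0242
```

>>> step_arm --pt "1 0 0 -0.15 0 0 0" --pt "1 0 0 -0.4 0 0 0" --pt "1 0 0 -0.6 0 0 0" --pt "1 0 0 -0.6 0 0 0"

```text
time_s: 10.5
position: [0.5139, -0.0148, 0.147]
ee_rot: [179.5, -0.1, 72.4]
contact_force: [0.4, -0.3, 0.1]
opening: 0.0242
```

```bash
python3 - <<'E'
from tray import *
p,d=shot('side','s4.png')
a=overlay('side',p[:,:,::-1],np.array([.5005,-.315]))
u,v=pix('side',sense()['position']).astype(int);print(u,v)
b=cv2.resize(p[v-50:v+50,max(u-50,0):u+50,::-1],(400,400),interpolation=2)
cv2.imwrite('pics/s4c.png',np.hstack([a[:,130:530],b]))
P=cloud('side',d);q=part(P,(.538,-.3587),.014,.045);print(len(q),cv2.minAreaRect((q[:,:2]*1000).astype(np.float32)),q[:,2].max())
L1=np.array([.5005,-.315])-.0475*ux+.0325*uy;print(L1);t=L1-.005*ux
go(*t,.13,-15)
E
```

```text
227 226
151 ((535.8167724609375, -353.0937194824219), (18.534969329833984, 67.4122085571289), 78.5708999633789) 0.02963108635221566
[ 0.46303014 -0.27131351]
t 10.55 row [-1.296  0.127  0.072] [ 0.003 -0.005  1.456] rows needed 5.217234786822914 10.171097385772871
```

View pics/s4c.png

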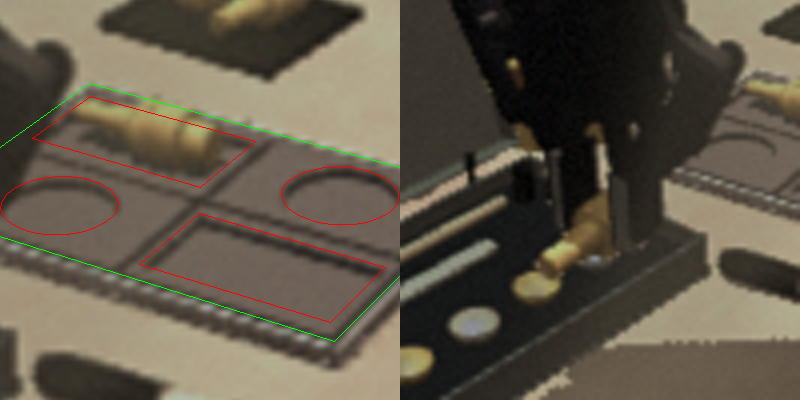

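Coupler_1 rests in the far oblong well (top at z = 0.0296, matching the well floor), seen at left (160,130). Coupler_2 is held at right (580,230).

>>> step_arm --pt "1 -0.2 0.01 0 0 0 0.1" --pt "1 -0.42 0.03 0 0 0 0.24" --pt "1 -0.63 0.05 0 0 0 0.38" --pt "1 -0.82 0.08 0 0 0 0.52" --pt "1 -0.95 0.1 0 0 0 0.66" --pt "1 -1 0.12 0 0 0 0.8" --pt "1 -1 0.12 0 0 0 0.94" --pt "1 -1 0.12 0 0 0 0.94"

```text
time_s: 11.35
position: [0.4722, -0.2134, 0.1406]
ee_rot: [-179.9, 0.1, 15.8]
contact_force: [-0.0, 0.8, -1.5]
opening: 0.0242
```

```bash
python3 - <<'E'
from m import *
go(.4582,-.270,.06,-15)
E
```

```text
t 11.35 row [-0.143  0.254  0.403] [-0.     0.002  0.513] rows needed 1.9886414285221379 3.586511517743202
```

>>> step_arm --pt "1 -0.06 0.1 0.05 0 0 0.13" --pt "1 -0.12 0.2 0.15 0 0 0.27" --pt "1 -0.143 0.254 0.25 0 0 0.4" --pt "1 -0.143 0.254 0.35 0 0 0.513" --pt "1 -0.143 0.254 0.403 0 0 0.513" --pt "1 -0.143 0.254 0.403 0 0 0.513"

```text
time_s: 11.95
position: [0.4587, -0.2686, 0.0596]
ee_rot: [-179.9, 0.2, -14.4]
contact_force: [0.7, -0.5, -0.1]
opening: 0.0244
```

```bash
python3 - <<'E'
from m import *
go(.4582,-.270,.028,-15)
E
```

```text
t 11.95 row [0.    0.007 0.158] [-0.001  0.004  0.01 ] rows needed 0.6318791726900896 0.07747732660605386
```

>>> step_arm --pt "1 0 0.007 0.06 0 0 0" --pt "1 0 0.007 0.11 0 0 0" --pt "1 0 0.007 0.14 0 0 0" --pt "1 0 0.007 0.156 0 0 0" --pt "1 0 0.007 0.158 0 0 0"

```text
time_s: 12.45
position: [0.4592, -0.2712, 0.0294]
ee_rot: [-180.0, 0.0, -14.8]
contact_force: [-0.1, -0.5, -0.9]
opening: 0.0242
```

>>> step_arm --pt "0.6 0 0 0 0 0 0" --pt "0.5 0 0 0 0 0 0" --pt "0.5 0 0 0 0 0 0" --pt "0.5 0 0 -0.1 0 0 0" --pt "0.5 0 0 -0.3 0 0 0" --pt "0.5 0 0 -0.5 0 0 0"

```text
time_s: 13.05
position: [0.4588, -0.2711, 0.1306]
ee_rot: [-180.0, 0.1, -14.8]
contact_force: [0.4, -0.4, -0.5]
opening: 0.0426
```

```bash
python3 - <<'E'
from m import *
go(.4285,-.080,.10,60)
E
```

```text
t 13.05 row [-0.39  -0.885  0.154] [-1.000e-03  1.000e-03 -1.246e+00] rows needed 3.9171796275407442 8.705472743632653
```

>>> step_arm --pt "0 -0.1 -0.23 0 0 0 0" --pt "0 -0.2 -0.45 0 0 0 0" --pt "0 -0.29 -0.66 0.05 0 0 0" --pt "0 -0.36 -0.82 0.15 0 0 0" --pt "0 -0.39 -0.885 0.25 0 0 0" --pt "0 -0.39 -0.885 0.3 0 0 0" --pt "0 -0.39 -0.885 0.3 0 0 0"

```text
time_s: 13.75
position: [0.4286, -0.0805, 0.069]
ee_rot: [180.0, 0.1, -14.8]
contact_force: [-0.1, 0.3, -0.4]
opening: 0.0852
```

```bash
python3 - <<'E'
from tray import *
p,d=shot('side','s5.png')
a=overlay('side',p[:,:,::-1],np.array([.5005,-.315]))
u,v=pix('side',sense()['position']).astype(int)
b=cv2.resize(p[v-30:v+50,u-40:u+40,::-1],(400,400),interpolation=2)
cv2.imwrite('pics/s5c.png',np.hstack([a[:,130:530],b]))
P=cloud('side',d);q=part(P,(.463,-.271),.014,.045);print(len(q),cv2.minAreaRect((q[:,:2]*1000).astype(np.float32)),q[:,2].max())
go(.4285,-.0795,.023,-15)
E
```

```text
10 ((442.28179931640625, -261.36724853515625), (35.08198165893555, 12.420401573181152), 22.57657241821289) 0.022554263698195964
t 13.8 row [-0.005 -0.007  0.233] [0.001 0.001 0.003] rows needed 0.9336234713031066 0.020788791795755258
```

View pics/s5c.png

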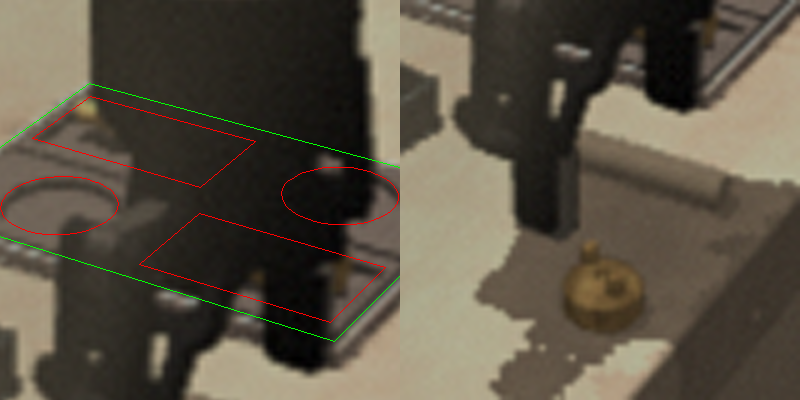

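The arm occludes the tray. Cap_2 sits between and below the open fingers (right half, (605,290)). Descend and grip.

>>> step_arm --pt "0 0 -0.005 0.1 0 0 0" --pt "0 0 -0.005 0.19 0 0 0" --pt "0 0 -0.005 0.235 0 0 0" --pt "0 0 -0.005 0.24 0 0 0" --pt "0 0 -0.005 0.24 0 0 0"

```text
time_s: 14.3
position: [0.4297, -0.0799, 0.0221]
ee_rot: [180.0, -0.0, -14.8]
contact_force: [-0.1, 0.9, 0.0]
opening: 0.0856
```

>>> step_arm --pt "1 0 0 0 0 0 0" --pt "1 0 0 0 0 0 0" --pt "1 0 0 0 0 0 0" --pt "1 0 0 0 0 0 0" --pt "1 0 0 0 0 0 0" --pt "1 0 0 0 0 0 0" --pt "1 0 0 0 0 0 0" --pt "1 0 0 0 0 0 0"

```text
time_s: 15.1
position: [0.4296, -0.0793, 0.0222]
ee_rot: [180.0, -0.0, -14.8]
contact_force: [-1.7, -0.2, 9.7]
opening: 0.0292
```

>>> step_arm --pt "1 0 0 -0.1 0 0 0" --pt "1 0 0 -0.3 0 0 0" --pt "1 0 0 -0.5 0 0 0" --pt "1 0 0 -0.5 0 0 0"

```text
time_s: 15.5
position: [0.4321, -0.0795, 0.126]
ee_rot: [-179.9, -0.4, -14.8]
contact_force: [1.2, 0.8, -0.6]
opening: 0.0286
```

```bash
python3 - <<'E'
from tray import *
print(sense()['position'],sense()['opening'])
p,d=shot('side','s6.png')
u,v=pix('side',sense()['position']).astype(int)
cv2.imwrite('pics/s6c.png',cv2.resize(p[v-30:v+50,u-60:u+60,::-1],(600,400),interpolation=2))
C=np.array([.5005,-.315]);
print(C+.0475*ux+.0325*uy)
go(*(C+.0475*ux+.0325*uy),.1,-15)
go(*(C-.0475*ux-.0325*uy),.1,-15)
E
```

```text
[ 0.43212568 -0.07950054  0.12601082] 0.028648180708685585
[ 0.5547931  -0.29590132]
t 15.55 row [0.874 0.888 0.124] [-0.001 -0.005  0.003] rows needed 5.009219819342593 0.04151066437394572
t 15.55 row [0.398 1.211 0.121] [-0.001 -0.005  0.003] rows needed 5.123512799763454 0.04151066437394572
```

View pics/s6c.png

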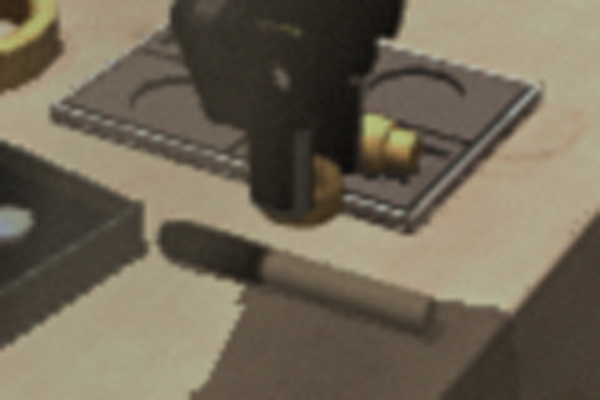

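Cap_2 is held (crop (325,190)), and coupler_2 lies in the near oblong well (390,145). Carry it to the far round well.

>>> step_arm --pt "1 0.13 0.13 0 0 0 0" --pt "1 0.3 0.3 0 0 0 0" --pt "1 0.47 0.47 0 0 0 0" --pt "1 0.63 0.64 0 0 0 0" --pt "1 0.78 0.79 0.05 0 0 0" --pt "1 0.874 0.888 0.15 0 0 0" --pt "1 0.874 0.888 0.28 0 0 0" --pt "1 0.874 0.888 0.3 0 0 0"

```text
time_s: 16.35
position: [0.5503, -0.2952, 0.0571]
ee_rot: [-179.9, 0.4, -14.9]
contact_force: [-0.7, -0.0, -0.2]
opening: 0.0286
```

```bash
python3 - <<'E'
from tray import *
print(sense()['position'],sense()['ee_rot'])
go(.5548,-.2959,.0272,-15)
p,d=shot('side','s7.png')
u,v=pix('side',sense()['position']).astype(int)
cv2.imwrite('pics/s7c.png',cv2.resize(p[v-30:v+50,u-60:u+60,::-1],(600,400),interpolation=2))
E
```

```text
[ 0.55027184 -0.2951608   0.05706924] [-179.94396888    0.41719343  -14.85024304]
t 16.35 row [ 0.024 -0.002  0.149] [-0.001  0.007  0.002] rows needed 0.6043913823325411 0.0520042682388344
```

View pics/s7c.png

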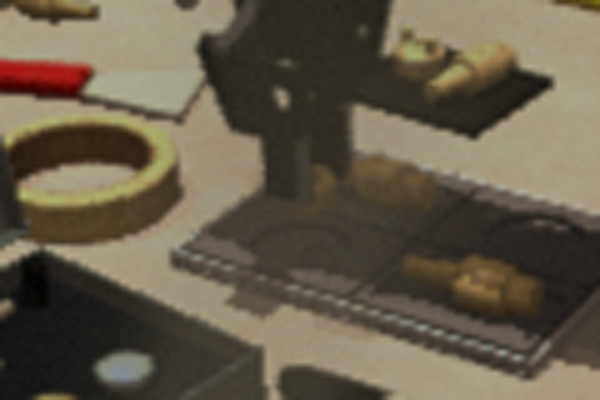

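The cap hovers above the far round well (crop (300,245)). Lower and release.

>>> step_arm --pt "1 0.012 0 0.06 0 0 0" --pt "1 0.012 0 0.11 0 0 0" --pt "1 0.012 0 0.14 0 0 0" --pt "1 0.012 0 0.149 0 0 0" --pt "1 0.012 0 0.149 0 0 0"

```text
time_s: 16.9
position: [0.5553, -0.2961, 0.0319]
ee_rot: [180.0, 0.0, -14.8]
contact_force: [0.2, -0.7, -0.2]
opening: 0.0285
```

>>> step_arm --pt "0.55 0 0 0 0 0 0" --pt "0.45 0 0 0 0 0 0" --pt "0.45 0 0 0 0 0 0" --pt "0.45 0 0 -0.1 0 0 0" --pt "0.45 0 0 -0.3 0 0 0" --pt "0.45 0 0 -0.5 0 0 0"

```text
time_s: 17.5
position: [0.5548, -0.296, 0.1326]
ee_rot: [-180.0, 0.1, -14.8]
contact_force: [-0.1, -0.4, -0.3]
opening: 0.0468
```

```bash
python3 - <<'E'
from m import *
go(.466,.090,.1,-15)
E
```

```text
t 17.5 row [-0.922 -1.753  0.165] [-0.     0.001  0.003] rows needed 7.949452482374581 0.02633370838854641
```

>>> step_arm --pt "0 -0.1 -0.19 0 0 0 0" --pt "0 -0.21 -0.4 0 0 0 0" --pt "0 -0.31 -0.6 0 0 0 0" --pt "0 -0.42 -0.8 0 0 0 0" --pt "0 -0.51 -0.97 0 0 0 0" --pt "0 -0.51 -0.97 0 0 0 0"

```text
time_s: 18.1
position: [0.5053, -0.0766, 0.1323]
ee_rot: [-179.9, 0.0, -14.3]
contact_force: [-0.1, -1.1, 0.1]
opening: 0.0856
```

>>> step_arm --pt "0 -0.1 -0.19 0 0 0 0" --pt "0 -0.21 -0.4 0 0 0 0" --pt "0 -0.31 -0.6 0.05 0 0 0" --pt "0 -0.38 -0.72 0.15 0 0 0" --pt "0 -0.412 -0.783 0.27 0 0 0" --pt "0 -0.412 -0.783 0.3 0 0 0" --pt "0 -0.412 -0.783 0.3 0 0 0"

```text
time_s: 18.8
position: [0.4664, 0.0888, 0.0714]
ee_rot: [179.9, 0.1, -14.8]
contact_force: [-0.1, -0.7, 0.0]
opening: 0.0853
```

```bash
python3 - <<'E'
from tray import *
print(sense()['position'])
go(.4665,.090,.022,-15)
p,d=shot('side','s8.png')
a=cv2.resize(p[185:255,210:340,::-1],(780,420),interpolation=2)
cv2.imwrite('pics/s8c.png',a)
P=cloud('side',d);q=part(P,(.5548,-.2959),.012,.025);print(len(q),cv2.minAreaRect((q[:,:2]*1000).astype(np.float32)),np.percentile(q[:,2],[50,95,100]))
q=part(P,(.463,-.271),.014,.045);print(len(q),cv2.minAreaRect((q[:,:2]*1000).astype(np.float32)),q[:,2].max())
E
```

```text
[0.46638114 0.08880867 0.0713864 ]
t 18.8 row [-0.001 -0.006  0.247] [0.001 0.001 0.003] rows needed 0.9880182061526164 0.027363041442685428
75 ((553.0118408203125, -293.8768310546875), (26.772377014160156, 24.943073272705078), 10.891997337341309) [0.01886708 0.02664725 0.02878382]
189 ((462.1411437988281, -266.372314453125), (21.790319442749023, 66.31480407714844), 84.26376342773438) 0.029503247472032038
```

View pics/s8c.png

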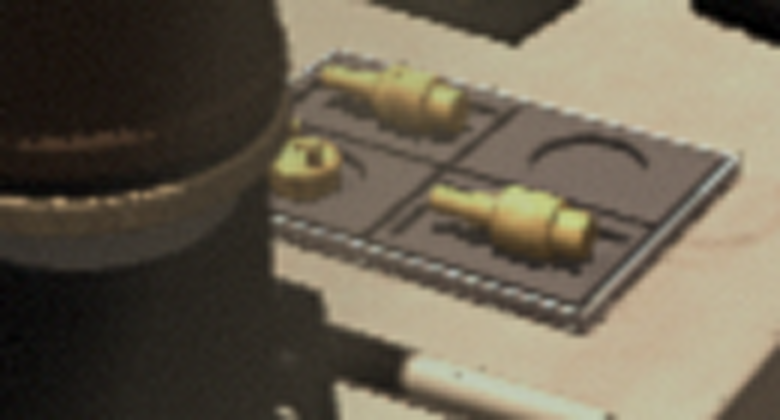

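Both couplers are in the oblong wells ((400,95), (520,220)). The cap is upright in the far round well ((305,165)), and its horn top is at about 0.029, as expected on the floor. Now cap_1.

>>> step_arm --pt "0 0 -0.004 0.1 0 0 0" --pt "0 0 -0.004 0.2 0 0 0" --pt "0 0 -0.004 0.245 0 0 0" --pt "0 0 -0.004 0.25 0 0 0" --pt "0 0 -0.004 0.25 0 0 0"

```text
time_s: 19.35
position: [0.4674, 0.09, 0.0225]
ee_rot: [-180.0, -0.0, -14.8]
contact_force: [0.3, -0.2, -0.1]
opening: 0.0855
```

>>> step_arm --pt "1 0 0 0 0 0 0" --pt "1 0 0 0 0 0 0" --pt "1 0 0 0 0 0 0" --pt "1 0 0 0 0 0 0" --pt "1 0 0 0 0 0 0" --pt "1 0 0 0 0 0 0" --pt "1 0 0 0 0 0 0" --pt "1 0 0 0 0 0 0"

```text
time_s: 20.15
position: [0.467, 0.0906, 0.0224]
ee_rot: [-180.0, -0.0, -14.8]
contact_force: [-1.7, 0.2, 8.2]
opening: 0.0288
```

>>> step_arm --pt "1 0 0 -0.1 0 0 0" --pt "1 0 0 -0.3 0 0 0" --pt "1 0 0 -0.5 0 0 0" --pt "1 0 0 -0.5 0 0 0"

```text
time_s: 20.55
position: [0.4695, 0.0915, 0.1265]
ee_rot: [-179.8, -0.4, -14.8]
contact_force: [0.7, -0.0, -0.3]
opening: 0.0286
```

```bash
python3 - <<'E'
from tray import *
C=np.array([.5005,-.315]);t=C-.0475*ux-.0325*uy;print(t)
go(*t,.1,-15)
E
```

```text
[ 0.4462069  -0.33409868]
t 20.55 row [0.43  2.088 0.127] [-0.004 -0.006  0.004] rows needed 8.540746452201534 0.05764330333377099
```

>>> step_arm --pt "1 0.03 0.15 0 0 0 0" --pt "1 0.07 0.36 0 0 0 0" --pt "1 0.12 0.58 0 0 0 0" --pt "1 0.16 0.8 0 0 0 0" --pt "1 0.205 1 0 0 0 0" --pt "1 0.205 1 0 0 0 0"

```text
time_s: 21.15
position: [0.4542, -0.1195, 0.1216]
ee_rot: [179.8, 0.0, -15.3]
contact_force: [0.0, -0.4, -0.2]
opening: 0.0287
```

>>> step_arm --pt "1 0.03 0.2 0 0 0 0" --pt "1 0.07 0.42 0 0 0 0" --pt "1 0.12 0.64 0 0 0 0" --pt "1 0.17 0.85 0 0 0 0" --pt "1 0.2 0.98 0 0 0 0" --pt "1 0.2 0.98 0 0 0 0" --pt "1 0.2 0.98 0 0 0 0"

```text
time_s: 21.85
position: [0.4438, -0.3127, 0.1214]
ee_rot: [-180.0, 0.0, -14.8]
contact_force: [0.9, 0.5, 0.5]
opening: 0.0289
```

```bash
python3 - <<'E'
from m import *
go(.4462,-.334,.05,-15)
E
```

```text
t 21.85 row [0.039 0.1   0.357] [-0.     0.001  0.003] rows needed 1.4905672619230363 0.018914185058734448
```

>>> step_arm --pt "1 0.03 0.1 0.05 0 0 0" --pt "1 0.039 0.1 0.15 0 0 0" --pt "1 0.039 0.1 0.27 0 0 0" --pt "1 0.039 0.1 0.34 0 0 0" --pt "1 0.039 0.1 0.357 0 0 0" --pt "1 0.039 0.1 0.357 0 0 0" --pt "1 0.039 0.1 0.357 0 0 0"

```text
time_s: 22.55
position: [0.4471, -0.3342, 0.0513]
ee_rot: [180.0, -0.1, -14.8]
contact_force: [0.7, -1.6, 0.4]
opening: 0.0285
```

```bash
python3 - <<'E'
from m import *
print(sense()['position'])
go(.4462,-.334,.0275,-15)
E
```

```text
[ 0.44710305 -0.3342264   0.05134475]
t 22.55 row [-0.005  0.     0.119] [ 0.    -0.001  0.004] rows needed 0.47725828070109383 0.029337183355260914
```

>>> step_arm --pt "1 -0.005 0 0.05 0 0 0" --pt "1 -0.005 0 0.09 0 0 0" --pt "1 -0.005 0 0.115 0 0 0" --pt "1 -0.005 0 0.122 0 0 0" --pt "1 -0.005 0 0.122 0 0 0"

```text
time_s: 23.05
position: [0.4452, -0.334, 0.0274]
ee_rot: [180.0, 0.0, -14.8]
contact_force: [-7.2, 3.2, 24.0]
opening: 0.0288
```

>>> step_arm --pt "0.55 0 0 0 0 0 0" --pt "0.45 0 0 0 0 0 0" --pt "0.45 0 0 0 0 0 0" --pt "0.45 0 0 -0.1 0 0 0" --pt "0.45 0 0 -0.3 0 0 0" --pt "0.45 0 0 -0.6 0 0 0" --pt "0.45 0 0 -0.8 0 0 0"

```text
time_s: 23.75
position: [0.445, -0.3337, 0.1872]
ee_rot: [-180.0, 0.1, -14.8]
contact_force: [1.3, -0.9, -0.2]
opening: 0.047
```

>>> step_arm --pt "0.45 -0.2 -0.2 0 0 0 0" --pt "0.45 -0.4 -0.4 0 0 0 0" --pt "0.45 -0.4 -0.7 0 0 0 0" --pt "0.45 -0.4 -0.95 0 0 0 0" --pt "0.45 -0.4 -0.95 0 0 0 0"

```text
time_s: 24.25
position: [0.417, -0.1255, 0.1863]
ee_rot: [-179.9, -0.0, -14.5]
contact_force: [-0.6, -0.5, 0.0]
opening: 0.047
```

>>> step_arm --pt "0.45 0 -0.2 -0.1 0 0 0" --pt "0.45 0 -0.45 -0.2 0 0 0" --pt "0.45 0 -0.7 -0.3 0 0 0" --pt "0.45 0 -0.95 -0.3 0 0 0" --pt "0.45 0 -0.95 -0.3 0 0 0"

```text
time_s: 24.75
position: [0.4663, 0.0603, 0.247]
ee_rot: [-179.8, -0.1, -14.3]
contact_force: [-0.7, -0.3, -0.2]
opening: 0.047
```

```bash
python3 - <<'E'
from tray import *
C=np.array([.5005,-.315])
p,d=shot('side','s9.png');P=cloud('side',d);pt,dt=shot('top','t9.png')
for i,j in((-1,-1),(1,1),(-1,1),(1,-1)):
    o=C+i*.0475*ux+j*.0325*uy
    q=part(P,o,.012,.035 if i*j>0 else .045)
    if len(q)>4:print(i,j,o.round(3),len(q),cv2.minAreaRect((q[:,:2]*1000).astype(np.float32)),q[:,2].max())
a=cv2.resize(p[160:265,220:365,::-1],(760,550),interpolation=2)
cv2.imwrite('pics/s9c.png',a)
cv2.imwrite('pics/t9c.png',cv2.resize(pt[170:270,230:380,::-1],(750,500),interpolation=2))
E
```

```text
-1 -1 [ 0.446 -0.334] 96 ((446.935302734375, -331.1259765625), (28.297224044799805, 29.627178192138672), 40.51061248779297) 0.028532434195249992
1 1 [ 0.555 -0.296] 91 ((554.8136596679688, -292.59552001953125), (29.661134719848633, 27.186445236206055), 16.90123176574707) 0.029267133523918177
-1 1 [ 0.463 -0.271] 201 ((461.3807373046875, -265.9273376464844), (21.821109771728516, 65.89250183105469), 88.14491271972656) 0.02977497840408432
1 -1 [ 0.538 -0.359] 158 ((536.2987060546875, -353.19830322265625), (21.370512008666992, 67.07366180419922), 78.7204818725586) 0.030355010092013184
```

View pics/s9c.png

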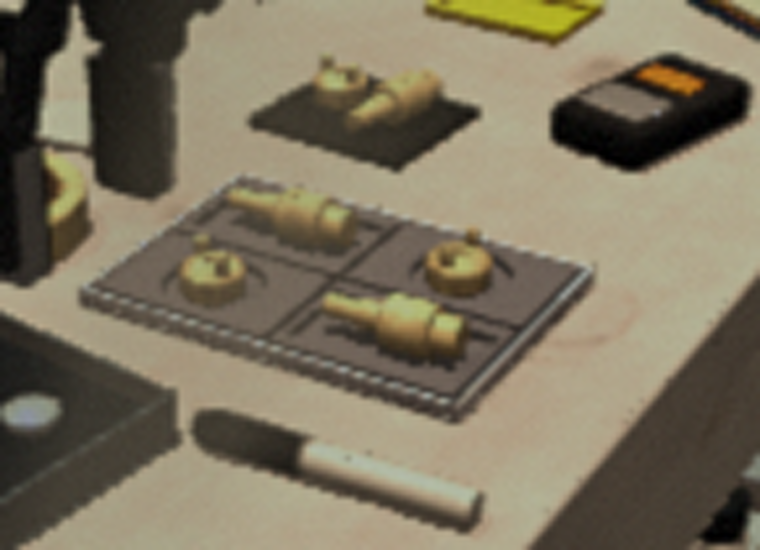

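View pics/t9c.png

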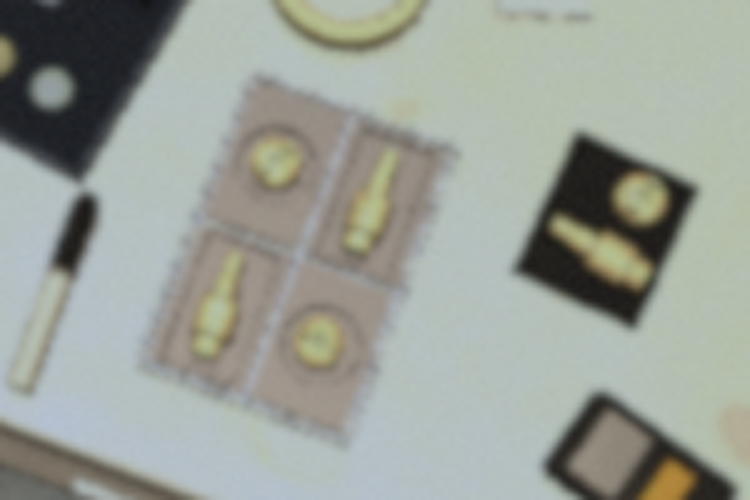

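Both views show it. The caps are upright inside the round wells (top view (275,160) and (318,340)), the couplers lie in the oblong wells ((370,200) and (218,305)), and the wet pair on the mat is unmoved. Handing in.

```bash
python3 -c "
from m import *
print(sense()['time_s'],sense()['contact_force']);print(robot.job_done())"
```

```text
24.85 [-0.42901425 -0.20123218 -0.17302333]
the job is handed in; nothing more can be done
None
```

All four clean parts are in the tray: each air cap upright in its own round well, and each coupler lying flat in its own oblong well. I handed the job in at 24.85 s with the gripper clear and touching nothing.

**Last checks:** both camera views show every part inside its well outline. Depth puts the coupler tops at about 30 mm and the cap horns at about 29 mm, which matches parts resting on the well floor. The wet pair on the mat and the yellow look-alike were not touched.

**What disagreed:**
- The top and side cameras differed by about 4–5 mm on the tray position. I used a compromise centre, and the well clearance covered the difference.
- cap_2 was released about 4 mm above the floor instead of on it, but it still landed upright.
- cap_1 was set down with about 24 N of contact force, under the 40 N limit.

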